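Square up an embossing plate and latch the hold-down lever

ROBOT

A 7-joint arm with a two-finger parallel gripper is mounted at the origin on the work surface. World frame = base frame: x ahead of the robot, y to its left, z up, the work surface at z = 0. Lengths are in m, angles in rad, forces in N, time in s.
With the tool pointing down it reaches from about 0.4 to 0.85 m from the base axis. Payload 10.4 kg.
Tool frame: the origin (TCP) lies between the finger pads; the fingertips stand 19 mm ahead of it and the grasp point (between the pads) is the TCP (manip.tips_ahead is the distance from the TCP to the fingertips, in m); z points along the fingers, y is the line along which they close (so a half turn about z gives the same grasp; the last joint's range is limited). The gripper opens to 85 mm and grips with 20 to 120 N. Pads are 22 mm wide; open, the fingers measure 114 mm over their backs; the gripper's body (76 mm by 85 mm) begins 54 mm behind the grasp point. The pads swing forward as they close: fully open they stand 13 mm farther back than shut.
Start: joints at [-1.282, 0.332, -0.065, 1.46, 0.022, 1.35, -0.088], TCP at [0.192, 0.595, 0.25] pointing down, gripper open.
Joint ranges: [-2.6, 2.6], [-0.5, 2.12], [-1.47, 1.34], [0.16, 2.42], [-1.27, 4.41], [0.06, 2.06], [-2.6, 2.6]. Speed limits (rad/s): [2.22, 2.22, 2.79, 2.79, 3.14, 3.14, 3.14].

INTERFACE

Orientations are given as a unit quaternion [x, y, z, w].
In Python, from workcell import manip, viewer gives the robot as it stands.
- The arm moves only by the tool arm_command, never from a script. Its argument "series" is text: rows parted by semicolons, each of 5 numbers parted by spaces: the closure, from 0 (fully open) to 1 (shut), then the shift along the tool's x, y, z normalised to -1 to 1, where 1 is 0.4 m, then the turn about the tool's z normalised to -1 to 1, where 1 is 180 degrees. In form: jaw tx ty tz spin; .... A call has exactly 10 rows; each row shifts and turns the commanded pose from where the row before left it, along the tool's axes as they then stand; what a row does not reach is not made up. A row lasts 1/8 s, in which the tool goes at most 62.5 mm and 10.7 degrees, less where a joint would pass 70% of its speed; a pose out of reach is approached as far as the arm can. A call with a number of a shift or a turn outside -1 to 1 is refused whole. A call with a gripper value outside its range is refused whole. The fingers move at their own pace and stop on an object; "newtons" is the grip in N (left out, the last holds). Time passes only in rows, so rows that do not move let the fingers close, or fill a call up. It gives the time, the measured TCP pose, the force, the opening and the grip force at its end, in the units of the state.
- manip.get_obs(): the state, without advancing time (a new reading comes with each control period).
- viewer.camera(name): name is "side" or "top" or "wrist"; returns a dict with "pixels" (480x640x3 uint8, red, green, blue), "intrinsics" (3x3 intrinsics, pixels), "D" ([k1, k2, p1, p2, k3] as OpenCV has them; the pictures are not rectified), "extrinsics" (4x4, takes a point from world to camera coordinates). Camera axes: x right, y up, looking along -z (the intrinsics and any distortion apply to the point x, -y, -z); pixel columns grow to the right and rows downward; lengths in m; the calibration is good to about 2 mm. A picture is of the moment at which its call begins. There is no depth.
- manip.hand_in(): hands the job in; it is judged then, once.
The state is a dict: "clock": time; "joint_pos": joint angles; "joint_velocities": joint speeds; "tau": joint torques, N m; "position": TCP position; "ee_rot": TCP orientation; "ft_force": force on the tool from outside, world axes, zero at the start; "torque": the same for the moment, N m; "grip_width": opening from 0.0 (shut) to 1.0 (fully open); "grasp_force": force on a finger pad.
Only numpy, scipy, OpenCV 4.12 (cv2) and the standard library are available. Lean on these libraries where they do the work, as an engineer would, in place of code of your own. Each camera call takes 0.05 s, during which the arm holds its last target. There are 200 camera calls.

TASK

On the jeweller's bench, slide the brass plate along the jig's bed until it is snug in the corner, flat against both the long fence and the short end stop. Then press the red sprung lever down until its catch holds it there by itself, clamping the plate. Leave the bowl, hammer and bottle where they are.

Things in the scene. Friction and masses are not known exactly. Their poses are not given: they have to be found in the camera images.
- jig: Fixed hold-down jig. Dark steel bed, 180 (x) by 270 (y) by 15 mm thick: x -85 to +95, y -135 to +135 mm in its frame. Origin at table height; the lever's handle points to its -x. A blue hinge bracket (x 59 to 93, y 52 to 98 mm, top z 65 mm) stands behind the fence; a blue catch housing (x -56 to -30, y 61 to 89 mm, top 40 mm) stands under the handle.
- fence (a point): Middle of the fence's inner face, at the bed's top: (30, -10, 15) mm in the jig frame. Aluminium strip along the jig's y, y -135 to +115 mm, 15 mm wide, rising 12 mm above the bed. The plate's long edge goes against it.
- end_stop (a point): Middle of the end stop's inner face, at the bed's top: (-2.5, 115, 15) mm in the jig frame. Aluminium strip along the jig's x, x -50 to +45 mm, 15 mm wide, rising 12 mm above the bed. The plate's short end goes against it.
- seat (a point): Where the plate's origin lies when the plate is home, flat against fence and end stop: (10, 40, 15) mm in the jig frame, on the bed; axes as the jig's.
- plate: Loose brass embossing plate lying flat on the bed, 40 (x) by 150 (y) by 10 mm thick, 0.4 to 0.65 kg. Origin: centre of its underside. Starts with its centre 25 to 45 mm short of home along the jig's x and 70 to 100 mm along y, turned up to 0.2 rad from the jig. Plain flat edges to push on.
- lever (a joint): Lever angle, rad: 0 = sprung up 34 degrees, at rest; grows as it is pressed; 0.60 = level, fully down. It resists with 5 N, at the catch up to 20 N; past about 0.55 the catch snaps over and holds it at about 0.59; let go earlier and it springs back. Axis along the jig y through (78, 75, 50) mm in the jig frame. A rubber foot 68 mm from the axis comes down on the plate.
- lever_grip (a point): Point on the flat top of the lever's red handle, 155 mm from the hinge axis; moves with it. The handle is 85 long (100 to 185 mm from the axis), 26 wide, 22 mm thick. Raised: about 150 mm above the table, at (-42, 75) mm in the jig frame; fully down: 65 mm above the table, at (-77, 75) mm.
- bowl: Bystander: red plastic bowl, 100 mm wide, 45 mm high, left of the jig. Origin: centre of its foot.
- hammer: Bystander: hammer lying beyond the jig. Origin: on the table, about its middle.
- flask: Bystander: blue plastic bottle, 60 mm wide, 130 mm high, right of the jig. Origin: centre of its foot.
Not all that is in view belongs to the job. What is meant by the plate is not purple, and is the larger of those in its own colour.

How it is judged:
On the way, in this order (a step that is already met when the one before it is completed fails the run):
1. the plate lies home against fence and end stop while the lever is still up (x of plate in the frame of seat between -0.003 and 0.003 m and y of plate in the frame of seat between -0.003 and 0.003 m and z of plate in the frame of seat between -0.003 and 0.003 m and angle between the y axis of plate and the y axis of jig, either way round below 0.03 rad and angle between plate's own z axis and vertical below 0.05 rad and value of joint lever below 0.25 rad), for 0.2 s.
2. the lever is pressed down past its catch (value of joint lever above 0.57 rad), for 0.2 s.
At the end, for the whole second after the job is handed in: The plate lies flat on the bed within 3 mm of its home place along both jig axes and within 0.03 rad of the fence's direction, and the lever stays down by itself beyond 0.57 rad, everything at rest (x of plate in the frame of seat between -0.003 and 0.003 m and y of plate in the frame of seat between -0.003 and 0.003 m and z of plate in the frame of seat between -0.003 and 0.003 m and angle between the y axis of plate and the y axis of jig, either way round below 0.03 rad and angle between plate's own z axis and vertical below 0.05 rad and linear speed of plate below 0.01 m/s and velocity of joint lever between -0.05 and 0.05 rad/s and value of joint lever above 0.57 rad); the robot touches nothing.
It fails at once if the bowl is moved more than 30 mm (distance of bowl from where it was at the start of the episode above 0.03 m).
It fails at once if the hammer is moved more than 30 mm (distance of hammer from where it was at the start of the episode above 0.03 m).
It fails at once if the bottle is moved more than 30 mm (distance of flask from where it was at the start of the episode above 0.03 m).
It also fails if it takes over 58 s, if anything falls off the work surface, if the arm or the gripper's body presses on something with over 40 N, if the wrist force passes 120 N, or if a joint passes its speed limit or range.

## Working session

There is one attempt and no reset: what is moved stays moved. The work goes in short steps, Python scripts to look and compute and a tool call to move; the robot and the scene stay as the last step left them, time stands still between calls to the robot, and variables do not carry over. Pictures are saved under pics/ and viewed, at most 10 in all, crops included, and the job is handed in when it is done.

Besides the shell and the picture viewer there is one more tool, called after ">>>" by a JSON object that holds its "op" and its "data". arm_command: Moves the arm, as the interface text tells. Scaled input: -1 to 1 covers 0.4 m each way for a shift and 180 degrees each way for a turn. Its arguments: {"type":"object","properties":{"series":{"type":"string"},"newtons":{"type":"number"}},"required":["series"]}

```bash
mkdir -p pics; python3 - <<'E'
from workcell import manip, viewer
import cv2,numpy as np
o=manip.get_obs();print({k:np.round(v,3) for k,v in o.items()}, manip.tips_ahead)
for n in("top","side"):
    c=viewer.camera(n);cv2.imwrite(f"pics/{n}0.png",c["pixels"][:,:,::-1]);np.savez(f"pics/{n}0.npz",**c)
    print(np.round(c["intrinsics"],1).tolist(),c["D"],np.round(c["extrinsics"],3).tolist())
E
```

```text
{'clock': np.float64(0.0), 'joint_pos': array([-1.282,  0.333, -0.065,  1.461,  0.022,  1.35 , -0.089]), 'joint_velocities': array([-0.001,  0.003,  0.001, -0.001,  0.   , -0.001, -0.   ]), 'tau': array([ 3.0000e-03, -6.2546e+01,  5.1000e-02, -3.9160e+01,  1.6000e-02,
        1.0000e-02, -0.0000e+00]), 'position': array([0.192, 0.595, 0.25 ]), 'ee_rot': array([ 0.155,  0.988, -0.001, -0.   ]), 'ft_force': array([0.352, 0.659, 0.281]), 'torque': array([0.004, 0.011, 0.035]), 'grasp_force': np.float64(0.0), 'grip_width': np.float64(1.0)} 0.019
[[461.7, 0.0, 316.2], [0.0, 461.7, 229.2], [0.0, 0.0, 1.0]] [0.02050519 0.         0.         0.         0.        ] [[-0.01, -1.0, 0.02, 0.053], [0.987, -0.007, 0.162, -0.565], [-0.162, 0.022, 0.987, -0.95], [0.0, 0.0, 0.0, 1.0]]
[[550.7, 0.0, 326.2], [0.0, 550.7, 244.0], [0.0, 0.0, 1.0]] [-0.1262893  0.         0.         0.         0.       ] [[-0.988, -0.154, -0.003, 0.535], [0.094, -0.62, 0.779, -0.096], [-0.122, 0.77, 0.627, -1.055], [0.0, 0.0, 0.0, 1.0]]
```

View pics/top0.png

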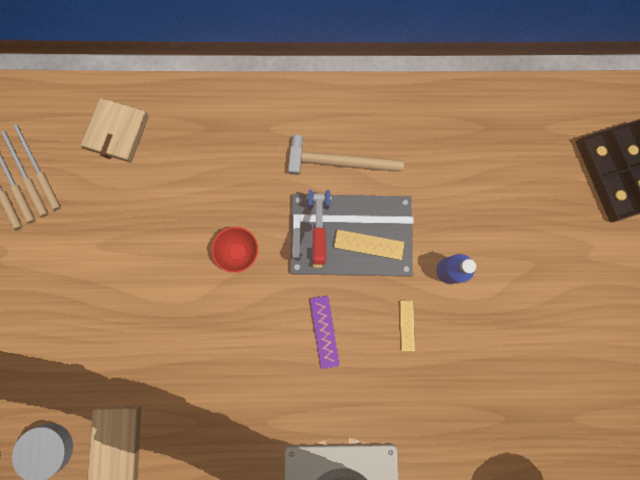

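View pics/side0.png

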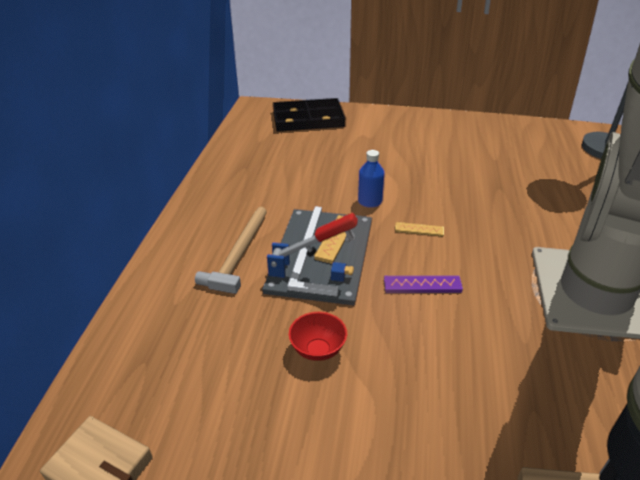

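Top view: bed spans about (291–412, 195–275), the plate is the yellow strip at (335–404, 231–258), fence at row 219, end stop at column 297, red handle at (319, 245). The small yellow strip at (407, 325) and the purple one are decoys. Jig axes are nearly the world axes.

```bash
cat > h.py <<'E'
import numpy as np,cv2
def ray(c,px):
    px=np.array(px,float).reshape(-1,1,2)
    u=cv2.undistortPoints(px,c["intrinsics"],c["D"]).reshape(-1,2)
    E=c["extrinsics"];R=E[:3,:3];t=E[:3,3]
    d=np.c_[u[:,0],-u[:,1],-np.ones(len(u))]@R
    return -R.T@t,d
def onz(c,px,z):
    o,d=ray(c,px);return o+d*((z-o[2])/d[:,2])[:,None]
def proj(c,P):
    E=c["extrinsics"];q=np.atleast_2d(P)@E[:3,:3].T+E[:3,3]
    return cv2.projectPoints(q*[1,-1,-1],np.zeros(3),np.zeros(3),c["intrinsics"],c["D"])[0].reshape(-1,2)
def big(m,lo=None):
    k,_=cv2.findContours(m.astype(np.uint8),cv2.RETR_EXTERNAL,cv2.CHAIN_APPROX_NONE)
    return sorted(k,key=cv2.contourArea)[::-1]
def rect(c,cnt,z):
    P=onz(c,cnt.reshape(-1,2),z)[:,:2]
    return cv2.minAreaRect((P*1000).astype(np.float32)),P
E
cat > m.py <<'E'
from h import *
import sys
def plate(c,z=.025):
    h=cv2.cvtColor(c["pixels"],cv2.COLOR_RGB2HSV)
    m=(h[...,0]>15)&(h[...,0]<30)&(h[...,1]>90)&(h[...,2]>150)
    m[:225]=0;m[275:]=0;m[:,:300]=0;m[:,:][:,425:]=0
    return m
if __name__=="__main__":
    c=dict(np.load("pics/top0.npz"));p=c["pixels"].astype(int)
    h=cv2.cvtColor(c["pixels"],cv2.COLOR_RGB2HSV)
    g=(h[...,1]<60);g[:,:270]=0;g[:,430:]=0;g[:180]=0;g[290:]=0
    g=cv2.morphologyEx(g.astype(np.uint8),cv2.MORPH_CLOSE,np.ones((5,5)))
    b=big(g)[0];print("bed",rect(c,b,.015)[0])
    for k in big(plate(c))[:3]: print("plate",cv2.boundingRect(k),rect(c,k,.025)[0])
    f=(p.min(2)>190);f[:210]=0;f[230:]=0;f[:,:290]=0;f[:,420:]=0
    for k in big(f)[:2]: print("fence",cv2.boundingRect(k),rect(c,k,.027)[0])
    cv2.imwrite("pics/crop.png",cv2.resize(c["pixels"][180:290,280:425,::-1],None,fx=5,fy=5,interpolation=2))
E
python3 m.py
```

```text
bed ((563.4850463867188, -32.20277404785156), (272.2178955078125, 188.675048828125), 88.29768371582031)
plate (334, 230, 70, 30) ((533.872802734375, -67.0721435546875), (150.9017333984375, 40.417884826660156), 78.97842407226562)
plate (313, 265, 10, 3) ((487.2833557128906, 46.0281982421875), (19.563539505004883, 4.345489501953125), 89.52787017822266)
fence (322, 216, 91, 7) ((590.0779418945312, -64.58625030517578), (199.34690856933594, 13.485980033874512), 89.63197326660156)
fence (294, 215, 10, 14) ((585.4879760742188, 86.85594177246094), (19.839513778686523, 29.067819595336914), 89.87093353271484)
```

View pics/crop.png

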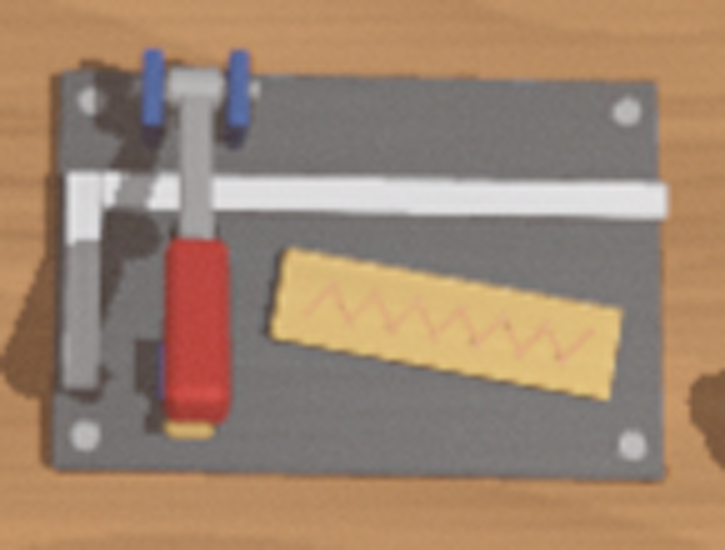

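```bash
cat > jig.py <<'E'
from h import *
c=dict(np.load("pics/top0.npz"));p=c["pixels"].astype(float).mean(2)
print("cam",ray(c,[[0,0]])[0])
S=onz(c,np.array([[90,100],[627,112],[633,446],[85,437]])/5+[279.6,179.6],.015);print("screws mm",(S*1000).round(1).tolist())
s=c["pixels"].astype(int)
sat=s[...,0]-s[...,2]
# bed edges by saturation step
def edge(fixed,vals,axis,lo,hi,img,z):
    out=[]
    for v in vals:
        l=(img[lo:hi,v] if axis==0 else img[v,lo:hi]).astype(float);g=np.abs(np.diff(l));i=g.argmax()
        w=g[max(i-2,0):i+3];q=lo+.5+(w*np.arange(max(i-2,0),max(i-2,0)+len(w))).sum()/w.sum()
        out.append((v,q) if axis==0 else (q,v))
    return onz(c,out,z)*1000
def fit(P,ind,at):
    k=np.polyfit(P[:,ind],P[:,1-ind],1);r=P[:,1-ind]-np.polyval(k,P[:,ind]);P=P[abs(r)<=np.percentile(abs(r),80)]
    k=np.polyfit(P[:,ind],P[:,1-ind],1);return k[0],np.polyval(k,at)
print("bed -x edge",fit(edge(0,range(330,400),0,265,285,sat,.015),1,-35))
print("bed +x edge",fit(edge(0,range(345,400),0,188,203,sat,.015),1,-35))
print("bed -y edge",fit(edge(0,range(228,268),1,402,424,sat,.015),0,560))
print("bed +y edge",fit(edge(0,range(205,260),1,283,294,sat,.015),0,560))
print("fence inner z27",fit(edge(0,range(330,405),0,219,227,p,.027),1,-35), "z15",fit(edge(0,range(330,405),0,219,227,p,.015),1,-35))
print("fence outer z27",fit(edge(0,range(330,405),0,211,219,p,.027),1,-35))
E
python3 jig.py
```

```text
cam [0.40344684 0.07010064 1.02740865]
screws mm [[637.6, 88.9, 15.0], [630.7, -152.8, 15.0], [480.4, -149.2, 15.0], [486.3, 91.6, 15.0]]
bed -x edge (np.float64(0.025388852394664145), np.float64(468.41582323589853))
bed +x edge (np.float64(0.026349773427600195), np.float64(648.1366212976602))
bed -y edge (np.float64(-0.012774070580441034), np.float64(-161.43578663005556))
bed +y edge (np.float64(-0.006045323520937515), np.float64(104.65308827077715))
fence inner z27 (np.float64(0.02602478137527745), np.float64(583.5965598994854)) z15 (np.float64(0.026024781375275682), np.float64(585.790282730161))
fence outer z27 (np.float64(0.024765795508948155), np.float64(598.9575713730939))
```

>>> {"op": "arm_command", "data": {"series": "1 0 0 0 -0.05; 1 0 0 0 -0.0405; 1 -0.08 -0.05 0 0; 1 -0.08 -0.05 0 0; 1 -0.08 -0.08 0 0; 1 -0.08 -0.08 0 0; 1 -0.08 -0.1 0 0; 1 -0.08 -0.1 0 0; 1 -0.08 -0.1 0 0; 1 -0.08 -0.1 0 0", "newtons": 40}}

```text
clock: 1.35
position: [0.4411, 0.3224, 0.2501]
ee_rot: [0.014, 1.0, -0.0, -0.0]
ft_force: [0.6, 0.5, -1.4]
grip_width: 0.003
grasp_force: 0.0
```

```bash
cat > st.py <<'E'
from workcell import manip
import numpy as np
from scipy.spatial.transform import Rotation as R
o=manip.get_obs();p=o["position"]*1000;M=R.from_quat(o["ee_rot"]).as_matrix()
d=p[:2]-[553.4,-29];t=.0257
print("t",round(float(o["clock"]),2),"jig",(np.array([d@[1,-t],d@[t,1]])).round(1),"z",p[2].round(1),"tooly deg",np.degrees(np.arctan2(M[1,1],M[0,1])).round(2),"toolz",M[:,2].round(3),"F",o["ft_force"].round(1),"w",o["grip_width"],"q",o["joint_pos"].round(2))
E
python3 st.py
```

```text
t 1.35 jig [-121.4  348.5] z 250.1 tooly deg 88.43 toolz [-0. -0. -1.] F [ 0.6  0.5 -1.4] w 0.0030501767366020683 q [-0.81  0.16  0.11  1.68 -0.02  1.31  0.84]
```

>>> {"op": "arm_command", "data": {"series": "1 -0.018 -0.12 0 0; 1 -0.018 -0.12 0 0; 1 -0.018 -0.12 0 0; 1 -0.018 -0.12 0 0; 1 -0.018 -0.12 0 0; 1 -0.018 -0.12 0 0; 1 -0.018 -0.12 0 0; 1 -0.014 -0.12 0 0; 1 0 0 0 0; 1 0 0 0 0"}}

```text
clock: 2.6
position: [0.4856, -0.0608, 0.25]
ee_rot: [0.014, 1.0, 0.0, -0.0]
ft_force: [-0.5, 0.4, -0.2]
grip_width: 0.007
grasp_force: 0.0
```

```bash
python3 st.py; python3 - <<'E'
from workcell import viewer
import cv2
c=viewer.camera("wrist");cv2.imwrite("pics/w1.png",c["pixels"][:,:,::-1])
E
```

```text
t 2.6 jig [-66.9 -33.5] z 250.0 tooly deg 88.44 toolz [-0.001  0.    -1.   ] F [-0.5  0.4 -0.2] w 0.006618072278570979 q [-0.42  0.02  0.46  1.83 -0.01  1.3   1.59]
```

View pics/w1.png

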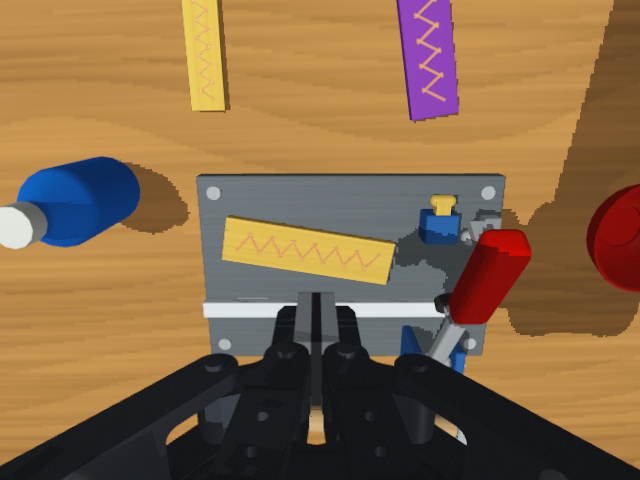

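Wrist view: plate at (225–395, 217–283), fence row ~310, lever clear to the right, clear bed on the robot side. Descending beside the plate.

>>> {"op": "arm_command", "data": {"series": "1 0 0 0.1 0; 1 0 0 0.1 0; 1 0 0 0.1 0; 1 0 0 0.1 0; 1 0 0 0.06 0; 1 0 0 0.04 0; 1 0 0 0.02 0; 1 0 0 0.01 0; 1 0 0 0 0; 1 0 0 0 0"}}

```text
clock: 3.9
position: [0.4862, -0.0614, 0.0389]
ee_rot: [0.014, 1.0, 0.0, 0.001]
ft_force: [0.3, 0.0, 0.5]
grip_width: -0.002
grasp_force: 0.0
```

```bash
python3 st.py
```

```text
t 3.9 jig [-66.3 -34.1] z 38.9 tooly deg 88.42 toolz [ 0.001  0.    -1.   ] F [0.3 0.  0.5] w -0.0018238801200479624 q [-0.37  0.29  0.44  2.04 -0.17  0.84  1.72]
```

>>> {"op": "arm_command", "data": {"series": "1 -0.012 0 0 0; 1 -0.012 0 0 0; 1 -0.01 0 0 0; 1 -0.01 0 0 0; 1 -0.01 0 0 0; 1 -0.01 0 0 0; 1 -0.01 0 0 0; 1 -0.01 0 0 0; 1 -0.008 0 0 0; 1 0 0 0 0"}}

```text
clock: 5.15
position: [0.5212, -0.0629, 0.0377]
ee_rot: [0.014, 1.0, -0.0, -0.002]
ft_force: [-5.5, -1.8, 2.8]
grip_width: -0.003
grasp_force: 2.8
```

```bash
python3 st.py
```

```text
t 5.15 jig [-31.4 -34.8] z 37.7 tooly deg 88.39 toolz [-0.004 -0.    -1.   ] F [-5.5 -1.8  2.8] w -0.0031469531699529854 q [-0.34  0.37  0.44  1.95 -0.2   0.87  1.74]
```

>>> {"op": "arm_command", "data": {"series": "1 -0.006 0 0 0; 1 -0.006 0 0 0; 1 -0.006 0 0 0; 1 -0.005 0 0 0; 1 -0.004 0 0 0; 1 -0.003 0 0 0; 1 0 0 0 0; 1 0 0 0 0; 1 0 0 0 0; 1 0 0 0 0"}}

```text
clock: 6.4
position: [0.5312, -0.0637, 0.0374]
ee_rot: [0.014, 1.0, -0.0, -0.004]
ft_force: [-15.1, -2.7, 10.6]
grip_width: -0.003
grasp_force: 7.5
```

```bash
python3 st.py; cat > pl.py <<'E'
from workcell import viewer
from h import *
from m import plate
import sys
n=sys.argv[1];c=viewer.camera("top");cv2.imwrite(f"pics/{n}.png",cv2.resize(c["pixels"][180:290,270:430,::-1],None,fx=5,fy=5,interpolation=2))
h=cv2.cvtColor(c["pixels"],cv2.COLOR_RGB2HSV)
m=(h[...,0]>15)&(h[...,0]<30)&(h[...,1]>90)&(h[...,2]>110);m[:215]=0;m[275:]=0;m[:,:292]=0;m[:,413:]=0
for k in big(m)[:3]: print(cv2.boundingRect(k),rect(c,k,.025)[0])
E
python3 pl.py t2
```

```text
t 6.4 jig [-21.3 -35.3] z 37.4 tooly deg 88.36 toolz [-0.008 -0.    -1.   ] F [-15.1  -2.7  10.6] w -0.0025406548440261496 q [-0.34  0.39  0.43  1.92 -0.21  0.88  1.74]
(334, 223, 24, 17) ((563.9188842773438, -16.553171157836914), (51.1715202331543, 35.679847717285156), 89.63272094726562)
(313, 264, 10, 4) ((487.5868835449219, 46.26258087158203), (19.940935134887695, 6.199709415435791), 82.39974975585938)
```

View pics/t2.png

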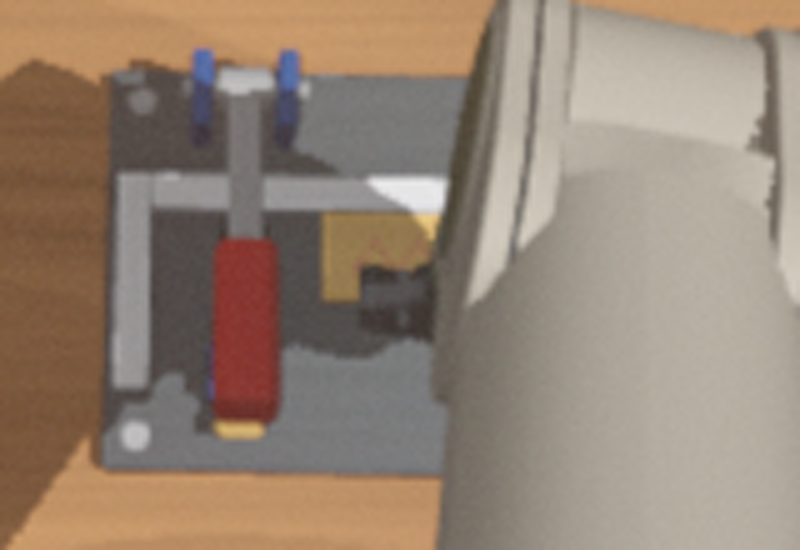

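```bash
python3 - <<'E'
from workcell import viewer
from h import *
c=viewer.camera("wrist");print("wristcam",ray(c,[[0,0]])[0])
a=dict(np.load("pics/top0.npz"));b=dict(np.load("pics/side0.npz"))
for n,c in(("t",a),("s",b)):
    h=cv2.cvtColor(c["pixels"],cv2.COLOR_RGB2HSV);m=(h[...,0]>105)&(h[...,0]<125)&(h[...,1]>150)
    if n=="t": m[:230]=0;m[:,:430]=0;m[:,490:]=0;m[300:]=0
    else: m[:150]=0;m[215:]=0;m[:,:350]=0;m[:,390:]=0
    k=big(m)[0];x,y,w,hh=cv2.boundingRect(k);print(n,x,y,w,hh)
    if n=="s": print("base front",onz(c,[[x+w/2,y+hh]],0))
    else: print("base corners",onz(c,[[x,y+hh],[x,y],[x,y+hh/2]],0))
E
```

```text
wristcam [ 0.45724705 -0.06015776  0.16269322]Traceback (most recent call last):
  File "<stdin>", line 9, in <module>
IndexError: list index out of range
```

```bash
python3 - <<'E'
from h import *
c=dict(np.load("pics/top0.npz"));print(onz(c,[[437,270],[450,284],[447,270]],.02))
E
```

```text
[[ 0.47689034 -0.21556806  0.02      ]
 [ 0.44624278 -0.2423177   0.02      ]
 [ 0.47672592 -0.23751466  0.02      ]]
```

>>> {"op": "arm_command", "data": {"series": "1 0.03 0 0 0; 1 0 0 -0.1 0; 1 0 0 -0.1 0; 1 0 0 -0.05 0; 1 -0.05 -0.1 0 0; 1 -0.05 -0.1 0 0; 1 -0.01 -0.07 0 0; 1 0 0 0 0; 1 0 0 0 0; 1 0 0 0 0"}}

```text
clock: 7.75
position: [0.5637, -0.1702, 0.1383]
ee_rot: [0.013, 1.0, 0.0, 0.0]
ft_force: [-0.7, 0.0, 0.4]
grip_width: -0.001
grasp_force: 0.0
```

```bash
python3 st.py
```

```text
t 7.75 jig [  14.  -140.9] z 138.3 tooly deg 88.53 toolz [ 0.     0.001 -1.   ] F [-0.7  0.   0.4] w -0.0013185510693755973 q [-0.21  0.37  0.52  1.72 -0.2   1.11  1.92]
```

>>> {"op": "arm_command", "data": {"series": "1 0.007 0 0.1 0; 1 0 0 0.08 0; 1 0 0 0.04 0; 1 0 0 0.02 0; 1 0 0 0.01 0; 1 0 0 0 0; 1 0 0.01 0 0; 1 0 0.01 0 0; 1 0 0.01 0 0; 1 0 0 0 0"}}

```text
clock: 9.0
position: [0.5613, -0.1589, 0.0383]
ee_rot: [0.013, 1.0, 0.0, 0.0]
ft_force: [0.2, 0.1, 0.2]
grip_width: 0.003
grasp_force: 0.0
```

```bash
python3 st.py
```

```text
t 9.0 jig [  11.2 -129.7] z 38.3 tooly deg 88.47 toolz [ 0.  0. -1.] F [0.2 0.1 0.2] w 0.0034841523685868177 q [-0.19  0.48  0.48  1.8  -0.27  0.92  1.95]
```

>>> {"op": "arm_command", "data": {"series": "1 0 0.012 0 0; 1 0 0.012 0 0; 1 0 0.013 0 0; 1 0 0.013 0 0; 1 0 0.013 0 0; 1 0 0.013 0 0; 1 0 0.013 0 0; 1 0 0.013 0 0; 1 0 0.013 0 0; 1 0 0.01 0 0"}}

```text
clock: 10.25
position: [0.5624, -0.1092, 0.0382]
ee_rot: [0.014, 1.0, 0.0, -0.0]
ft_force: [0.3, -3.2, -1.4]
grip_width: -0.001
grasp_force: 1.6
```

```bash
python3 st.py; python3 pl.py t3
```

```text
t 10.25 jig [ 11.1 -79.9] z 38.2 tooly deg 88.43 toolz [-0.  0. -1.] F [ 0.3 -3.2 -1.4] w -0.0006610639437463008 q [-0.27  0.46  0.47  1.83 -0.26  0.91  1.86]
(323, 222, 61, 19) ((563.8060913085938, -32.97545623779297), (132.060546875, 40.133575439453125), 89.5942153930664)
(313, 264, 10, 4) ((487.5868835449219, 46.26258087158203), (19.940935134887695, 6.199709415435791), 82.39974975585938)
```

View pics/t3.png

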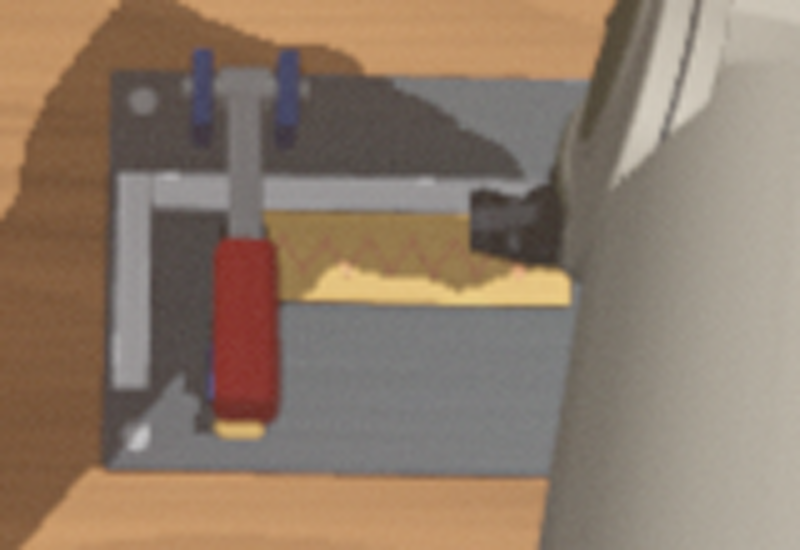

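Plate is flush along the fence (crop rows 212–303), sliding under the lever. Continue until the stop resists.

>>> {"op": "arm_command", "data": {"series": "1 0 0.01 0 0; 1 0 0.01 0 0; 1 0 0.01 0 0; 1 0 0.01 0 0; 1 0 0.008 0 0; 1 0 0.005 0 0; 1 0 0.004 0 0; 1 0 0.004 0 0; 1 0 0.004 0 0; 1 0 0 0 0"}}

```text
clock: 11.55
position: [0.5631, -0.0834, 0.0382]
ee_rot: [0.014, 1.0, 0.0, -0.0]
ft_force: [-1.6, -2.9, 0.3]
grip_width: 0.002
grasp_force: 1.7
```

```bash
python3 st.py
```

```text
t 11.55 jig [ 11.1 -54.1] z 38.2 tooly deg 88.43 toolz [-0.  0. -1.] F [-1.6 -2.9  0.3] w 0.0024813523971950902 q [-0.32  0.46  0.46  1.84 -0.25  0.9   1.81]
```

>>> {"op": "arm_command", "data": {"series": "1 0 0.004 0 0; 1 0 0.004 0 0; 1 0 0.004 0 0; 1 0 0.003 0 0; 1 0 0.003 0 0; 1 0 0.003 0 0; 1 0 0 0 0; 1 0 0 0 0; 1 0 0 0 0; 1 0 0 0 0"}}

```text
clock: 12.8
position: [0.5634, -0.075, 0.0382]
ee_rot: [0.014, 1.0, 0.0, -0.0]
ft_force: [-2.9, -2.6, 0.7]
grip_width: -0.003
grasp_force: 1.5
```

```bash
python3 st.py
```

```text
t 12.8 jig [ 11.2 -45.7] z 38.2 tooly deg 88.43 toolz [-0.  0. -1.] F [-2.9 -2.6  0.7] w -0.002683823470449491 q [-0.33  0.45  0.46  1.84 -0.25  0.9   1.79]
```

>>> {"op": "arm_command", "data": {"series": "1 0 0.004 0 0; 1 0 0.004 0 0; 1 0 0.003 0 0; 1 0 0.003 0 0; 1 0 0.003 0 0; 1 0 0.003 0 0; 1 0 0 0 0; 1 0 0 0 0; 1 0 0 0 0; 1 0 0 0 0"}}

```text
clock: 14.05
position: [0.5634, -0.0732, 0.0383]
ee_rot: [0.016, 1.0, -0.003, 0.0]
ft_force: [-0.9, -22.0, -2.5]
grip_width: -0.002
grasp_force: 10.8
```

```bash
python3 st.py
```

```text
t 14.05 jig [ 11.1 -43.9] z 38.3 tooly deg 88.16 toolz [ 0.001 -0.006 -1.   ] F [ -0.9 -22.   -2.5] w -0.0017045552975884345 q [-0.34  0.45  0.46  1.85 -0.24  0.9   1.78]
```

>>> {"op": "arm_command", "data": {"series": "1 0 -0.025 0 0; 1 0 -0.02 0 0; 1 0 0 -0.1 0; 1 0 0 -0.06 0; 1 0.07 0 0 0; 1 0.07 0.06 0 0; 1 0 0.06 0 0; 1 0 0 0.1 0; 1 0 0 0.05 0; 1 0 0 0.01 0"}}

```text
clock: 15.3
position: [0.508, -0.035, 0.0374]
ee_rot: [0.013, 1.0, 0.0, -0.001]
ft_force: [0.5, 0.2, 0.8]
grip_width: -0.003
grasp_force: 0.0
```

```bash
python3 st.py; python3 pl.py t4
```

```text
t 15.3 jig [-45.2  -7.1] z 37.4 tooly deg 88.47 toolz [-0.002  0.    -1.   ] F [0.5 0.2 0.8] w -0.0029143100249887735 q [-0.42  0.34  0.46  2.   -0.2   0.85  1.69]
(322, 222, 21, 18) ((565.0753173828125, 13.341114044189453), (44.17998504638672, 37.90011215209961), 88.90772247314453)
(300, 222, 15, 18) ((565.6126708984375, 68.30307006835938), (30.85328483581543, 37.87995147705078), 89.59327697753906)
(313, 264, 10, 4) ((487.5868835449219, 46.26258087158203), (19.940935134887695, 6.199709415435791), 82.39974975585938)
```

View pics/t4.png

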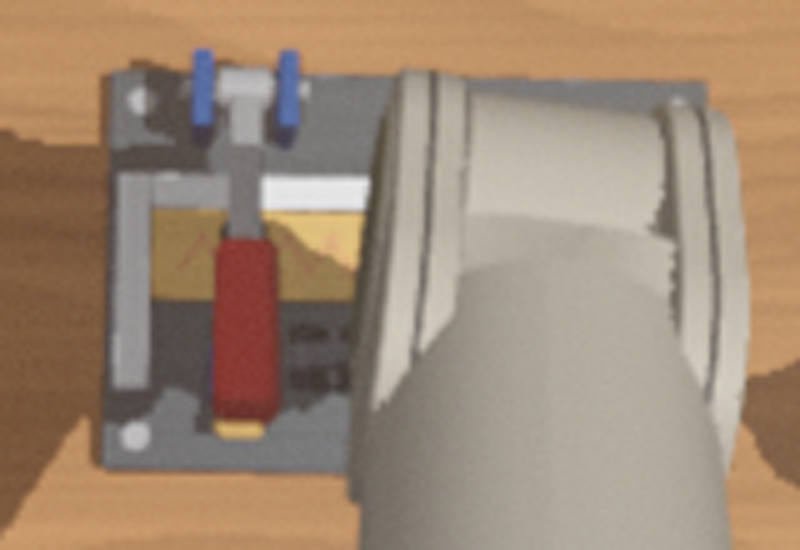

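Plate fills the corner (end at crop col 152 touching the stop, edge at row 210 against the fence). A confirming nudge towards the fence.

>>> {"op": "arm_command", "data": {"series": "1 -0.012 0 0 0; 1 -0.012 0 0 0; 1 -0.012 0 0 0; 1 -0.01 0 0 0; 1 -0.006 0 0 0; 1 -0.005 0 0 0; 1 -0.005 0 0 0; 1 -0.004 0 0 0; 1 0 0 0 0; 1 0 0 0 0"}}

```text
clock: 16.6
position: [0.5318, -0.0364, 0.0376]
ee_rot: [0.014, 1.0, 0.0, -0.003]
ft_force: [-14.1, -0.0, 8.9]
grip_width: -0.003
grasp_force: 6.8
```

```bash
python3 st.py
```

```text
t 16.6 jig [-21.4  -7.9] z 37.6 tooly deg 88.41 toolz [-0.007  0.001 -1.   ] F [-14.1  -0.    8.9] w -0.0026311255701612466 q [-0.41  0.39  0.45  1.93 -0.22  0.88  1.7 ]
```

>>> {"op": "arm_command", "data": {"series": "1 0.05 0 0 0; 1 0.048 0 0 0; 1 0 0 -0.1 0; 1 0 0 -0.12 0; 1 0 0 -0.12 0; 1 0 0 -0.11 0; 1 0 0.05 0 0; 1 0 0.08 0 0; 1 0 0.077 0 0; 1 0 0 0 0"}}

```text
clock: 17.85
position: [0.4978, 0.0499, 0.2182]
ee_rot: [0.012, 1.0, 0.0, -0.0]
ft_force: [0.2, 0.4, 0.1]
grip_width: -0.002
grasp_force: 0.0
```

```bash
python3 st.py; python3 - <<'E'
from workcell import viewer
import cv2
c=viewer.camera("side");cv2.imwrite("pics/s5.png",cv2.resize(c["pixels"][130:330,220:460,::-1],None,fx=3,fy=3))
E
```

```text
t 17.85 jig [-57.6  77.5] z 218.2 tooly deg 88.65 toolz [-0.     0.001 -1.   ] F [0.2 0.4 0.1] w -0.0018970555637868843 q [-0.6   0.07  0.43  1.85 -0.03  1.23  1.39]
```

View pics/s5.png

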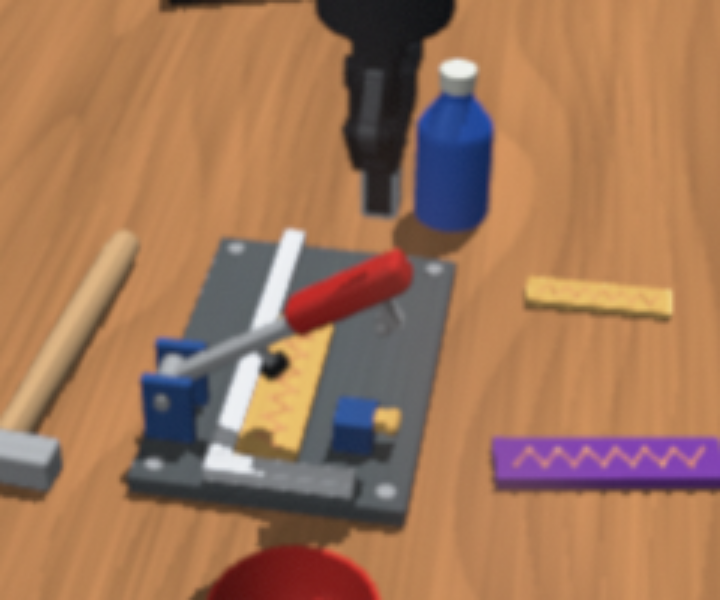

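Side view: shut fingers above the red handle (350–410, 170–215 vs handle end at (405, 270)); plate in the corner. Pressing.

>>> {"op": "arm_command", "data": {"series": "1 0 -0.006 0.05 0; 1 0 0 0.03 0; 1 0 0 0.02 0; 1 0 0 0.02 0; 1 0 0 0.02 0; 1 0 0 0.02 0; 1 0 0 0.02 0; 1 0 0 0.02 0; 1 0 0 0.02 0; 1 0 0 0.02 0"}}

```text
clock: 19.15
position: [0.4978, 0.0451, 0.1218]
ee_rot: [0.014, 1.0, 0.0, -0.0]
ft_force: [-1.5, 0.2, 5.1]
grip_width: 0.002
grasp_force: 1.9
```

```bash
python3 st.py
```

```text
t 19.15 jig [-57.5  72.6] z 121.8 tooly deg 88.43 toolz [-0.  0. -1.] F [-1.5  0.2  5.1] w 0.002471438505342768 q [-0.57  0.18  0.43  1.96 -0.09  1.02  1.44]
```

Lever is going down (5 N). Continue to the catch.

>>> {"op": "arm_command", "data": {"series": "1 0 0 0.015 0; 1 0 0 0.015 0; 1 0 0 0.015 0; 1 0 0 0.012 0; 1 0 0 0.012 0; 1 0 0 0.01 0; 1 0 0 0.008 0; 1 0 0 0.006 0; 1 0 0 0 0; 1 0 0 0 0"}}

```text
clock: 20.4
position: [0.4973, 0.0451, 0.0862]
ee_rot: [0.014, 1.0, 0.0, -0.001]
ft_force: [-14.0, -0.9, 26.5]
grip_width: -0.001
grasp_force: 13.3
```

```bash
python3 st.py
```

```text
t 20.4 jig [-58.   72.7] z 86.2 tooly deg 88.42 toolz [-0.002  0.001 -1.   ] F [-14.   -0.9  26.5] w -0.0012306305942249298 q [-0.56  0.23  0.42  1.99 -0.12  0.95  1.46]
```

>>> {"op": "arm_command", "data": {"series": "1 0 0 0.004 0; 1 0 0 0.004 0; 1 0 0 0.003 0; 1 0 0 0.002 0; 1 0 0 0 0; 1 0 0 0 0; 1 0 0 0 0; 1 0 0 0 0; 1 0 0 0 0; 1 0 0 0 0"}}

```text
clock: 21.65
position: [0.4974, 0.0452, 0.0852]
ee_rot: [0.014, 1.0, 0.002, -0.001]
ft_force: [-42.0, -3.9, 89.2]
grip_width: 0.002
grasp_force: 44.7
```

```bash
python3 st.py
```

```text
t 21.65 jig [-57.9  72.7] z 85.2 tooly deg 88.38 toolz [-0.003  0.003 -1.   ] F [-42.   -3.9  89.2] w 0.001711579391955219 q [-0.56  0.23  0.42  1.99 -0.12  0.95  1.47]
```

At the hard stop. Lift gently and withdraw.

>>> {"op": "arm_command", "data": {"series": "1 0 0 -0.006 0; 1 0 0 -0.006 0; 1 0 0 -0.006 0; 1 0 0 -0.01 0; 1 0 0 -0.05 0; 1 0 0 -0.1 0; 1 0 0 -0.12 0; 1 0.1 0 -0.12 0; 1 0.1 0 0 0; 1 0.1 0 0 0"}}

```text
clock: 22.9
position: [0.3771, 0.0484, 0.2474]
ee_rot: [0.014, 1.0, 0.0, 0.001]
ft_force: [-0.5, -0.3, 0.1]
grip_width: 0.003
grasp_force: 0.0
```

```bash
python3 st.py; python3 pl.py t6; python3 - <<'E'
from workcell import viewer
import cv2,numpy as np
t=cv2.imread("pics/t6.png")
c=viewer.camera("side");s=cv2.resize(c["pixels"][130:330,220:460,::-1],(660,550))
o=np.hstack([t,s]);cv2.imwrite("pics/f.png",cv2.resize(o,(800,301)))
E
```

```text
t 22.9 jig [-178.2   72.8] z 247.4 tooly deg 88.42 toolz [ 0.001  0.    -1.   ] F [-0.5 -0.3  0.1] w 0.003100335478833399 q [-0.65 -0.26  0.34  2.06  0.09  1.33  1.2 ]
(322, 222, 46, 19) ((563.3743286132812, -14.128299713134766), (99.59544372558594, 39.15762710571289), 88.21623992919922)
(300, 222, 15, 18) ((565.6149291992188, 68.27582550048828), (30.71818733215332, 37.94042205810547), 89.47136688232422)
```

View pics/f.png

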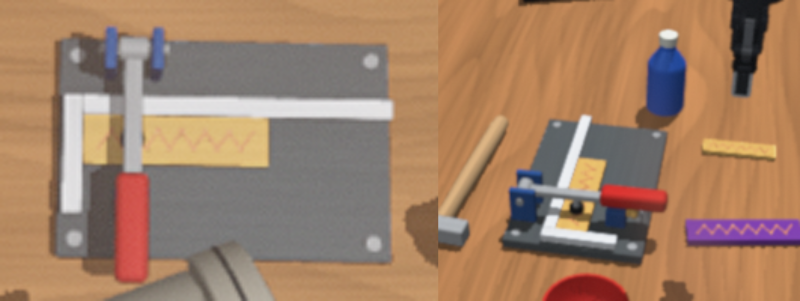

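The lever is level and holding by itself with its foot on the plate, and the plate sits in the corner. The bowl, hammer and bottle are where they were.

```bash
python3 -c "
from workcell import manip
print(manip.hand_in())"
```

```text
the job is handed in; nothing more can be done
None
```

The brass plate is snug against the fence and end stop, the lever is latched down on it, and the job is handed in at about 23 s; the hand-in returned no verdict, so this rests on the final pictures and the arm's force and position readings.

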